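# Put the tokens back in their labelled bays and shut the case

## Robot

A 6-joint arm with a two-finger parallel gripper is mounted at the origin on the work surface. World frame = base frame: x ahead of the robot, y to its left, z up, the work surface at z = 0. Lengths are in m, angles in rad, forces in N, time in s.
With the tool pointing down it reaches from about 0.3 to 0.775 m from the base axis. Payload 14.6 kg.
Tool frame: the origin (TCP) lies on the centre line of the jaws, within the pads' length; the fingertips stand ctrl.tcp_to_tips ahead of it and the grasp point (between the pads) lies 2 mm behind it (ctrl.tcp_to_tips is the distance from the TCP to the fingertips, in m); z points along the fingers, y is the line along which they close (so a half turn about z gives the same grasp; the last joint's range is limited). The gripper opens to 94 mm and grips with 3 to 60 N. Pads are 16 mm wide; open, the fingers measure 119 mm over their backs; the gripper's body (75 mm by 177 mm) begins 78 mm behind the grasp point.
Start: joints at [-1.386, 0.3, 1.521, -0, 1.321, -0.067], TCP at [0.137, -0.533, 0.222] pointing down, gripper open.
Joint ranges: [-3.03, 3.03], [-0.79, 2.21], [0.23, 2.52], [-1.04, 4.18], [0, 3.07], [-2.55, 2.55]. Speed limits (rad/s): [2.22, 2.22, 2.57, 3.14, 3.14, 3.14].

## Interface

Orientations are given as [roll, pitch, yaw] about the fixed x, y, z axes, in that order (R = Rz(yaw) Ry(pitch) Rx(roll)).
In Python, from station import telemetry, viewer, hand_in, ctrl gives the robot as it stands.
- The arm moves only by the tool step_arm, never from a script. Its argument "plan" is a list of rows, each an object of numbers: "dx", "dy", "dz": the shift along the tool's x, y, z scaled (see below); "rx", "ry", "rz": the turn, a rotation vector about the tool's x, y, z scaled (see below); "claw": the closure, from 0 (fully open) to 1 (shut). In form: [{"dx": .., "dy": .., "dz": .., "rx": .., "ry": .., "rz": .., "claw": ..}, ...]. A call has 1 to 10 rows; each row shifts and turns the commanded pose from where the row before left it, along the tool's axes as they then stand; what a row does not reach is not made up. The controller multiplies each number of a shift by 0.1 m and each number of a turn by 90 degrees. A row lasts 1/10 s, in which the tool goes at most 50 mm and 8.59 degrees, less where a joint would pass 70% of its speed; a pose out of reach is approached as far as the arm can. A call with a number of a shift or a turn outside -1 to 1 is refused whole. A call with a gripper value outside its range is refused whole. The fingers move at their own pace and stop on an object; "grip_force" is the grip in N (left out, the last holds). Time passes only in rows, so rows that do not move let the fingers close. It gives the time, the measured TCP pose, the force, the opening and the grip force at its end, in the units of the state.
- telemetry.get_obs(): the state, without advancing time (a new reading comes with each control period).
- viewer.camera(name): name is "scene" or "top" or "wrist"; returns a dict with "img" (384x512x3 uint8, red, green, blue), "z_map" (384x512 float32, m along the optical axis (not along the pixel's ray), 0 where there is no reading), "fx", "fy", "cx", "cy" (pixels), "R" (3x3) and "t" (3): a world point X has camera coordinates R X + t; the wrist camera has in their place "tool_from_camera" (4x4, takes a point from camera to tool coordinates, whose origin is the TCP and whose axes are the flange's). Camera axes: x right, y down, z forward; pixel columns grow to the right and rows downward; lengths in m; the calibration is good to about 2 mm. The wrist camera is an equidistant fisheye: a pixel r from the principal point sees the ray r / f radians off the axis. A picture is of the moment at which its call begins: read the wrist's pose just before it.
- hand_in(): hands the job in; it is judged then, once.
Trained networks look in a picture, given as the dict that the camera call returned (one of the last four; its "shot" number tells which), for a name from the list of things; names that differ only in an ending like _2 or _b are one class to them, and where a whole thing is asked for, a point or a joint stands for the part that bears it (a point fixed in the world has none). Each returns a list of dicts, best first, with "score" (0 to 1); they miss things now and then, are a little off and sometimes report something else, mostly with a low value. They report only what shows in the picture. A call takes as long as a camera call. They do not tell look-alikes from the thing itself.
- viewer.recognise(target, picture): "rect" ([left, top, right, bottom] in pixels, round what is visible of it).
The state is a dict: "time_s": time; "qpos": joint angles; "joint_vel": joint speeds; "tau": joint torques, N m; "ee_pos": TCP position; "eef_rot": TCP orientation; "force": force on the tool from outside, world axes, zero at the start; "moment": the same for the moment, N m; "grip_width": finger opening in m; "grip_force": force on a finger pad.
Only numpy, scipy, OpenCV 4.12 (cv2) and the standard library are available. Lean on these libraries where they do the work, as an engineer would, in place of code of your own. Each camera call takes 0.05 s, during which the arm holds its last target. There are 200 camera calls.

## Task

Put the large maple meeple and the silver ring token back in the metal case, each lying flat in the bay whose label plate shows its shape, then slide the case's cover fully shut over them. Set the two pieces down rather than dropping them, and leave the other things on the table where they are.

Things in the scene. Friction and masses are not known exactly. Their poses are not given: they have to be found in the camera images.
- case: fixed gunmetal token case, 310 x 310 mm, 36 mm high (side rails 46); origin at the centre of its underside, +x from the label ledge (robot's side) to the closed rear. Three open bays side by side, centres at x = -45 mm, y = -98, 0, +98 mm, each 112 mm (x) by 94 mm (y) inside, floor 6 mm above the table, walls 4 mm thick with tops at 36 mm.
- cover (a joint): the case's flat sliding cover (294 mm wide, 122 mm long, underside 38 mm and top 43 mm above the table): 0 = fully shut over the bays, grows as it slides along the case's +x, 0.13 m = fully open over the rear; it starts open and clear of the bays and takes about 2 N to slide
- cover_bar (a point): centre of the steel pull bar that stands on the cover, 54 mm above the table: a bar 10 mm thick along the case's x, 80 mm long along its y, 22 mm high (43 to 65 mm above the table); moves with the cover
- label_meeple: aluminium label plate 42 x 74 x 3 mm on the case's front ledge with a dark outline of a meeple; origin at the centre of its underside, 36 mm above the table; axes parallel to the case's. Its bay lies straight behind it: bay centre 85 mm from this origin along +x, bay floor 30 mm below it
- label_ring: aluminium label plate 42 x 74 x 3 mm on the case's front ledge with a dark outline of a ring; origin at the centre of its underside, 36 mm above the table; axes parallel to the case's. Its bay lies straight behind it: bay centre 85 mm from this origin along +x, bay floor 30 mm below it
- label_stopper: aluminium label plate 42 x 74 x 3 mm on the case's front ledge with a dark outline of a bottle stopper; origin at the centre of its underside, 36 mm above the table; axes parallel to the case's. Its bay lies straight behind it: bay centre 85 mm from this origin along +x, bay floor 30 mm below it. Its bay stays empty
- meeple: the large flat maple meeple (figure), lying flat: 101 mm long (head at +x, feet at -x), 76 mm wide over the arms, 72 mm over the feet, 22 mm thick; origin on its underside at the middle of the waist. The straight-sided waist, 40 mm wide across y, runs from x = -16 to +19 mm: grip there. It fits a bay only lengthwise, head either way, either face up
- ring: the tarnished silver ring token, lying flat: 68 mm outside, 44 mm hole, 16 mm high; origin at the centre of its underside, z along its axis. The band is 12 mm wide
- die: a large cream resin die, 45 mm cube; origin at the centre of its underside; leave alone
- small_meeple: a small standing maple meeple, 52 mm tall; origin at the centre of its underside; leave alone
- vial: a clear glass vial with its cobalt stopper in it, 46 mm across, 94 mm tall; origin at the centre of its underside; leave alone
- card_box: a card box, 92 x 67 x 24 mm; origin at the centre of its underside; leave alone
- mug: a terracotta mug, 80 mm across, 90 mm tall; origin at the centre of its underside; leave alone
- pawn: a dark turned wooden pawn, 42 mm across, 76 mm tall; origin at the centre of its underside; leave alone
Mind the look-alikes: they are no part of the job. What is shaped like the meeple but orange is not meant.

How it is judged:
By the outcome, as a careful person would: the job done as asked, in the order asked, and still so for the second after the job is handed in, with the robot touching nothing.
It also fails if it takes over 72 s, if anything falls off the work surface, if the arm or the gripper's body presses on something with over 40 N, if the wrist force passes 120 N, or if a joint passes its speed limit or range.

## Working session

There is one attempt and no reset: what is moved stays moved. The work goes in short steps, Python scripts to look and compute and a tool call to move; the robot and the scene stay as the last step left them, time stands still between calls to the robot, and variables do not carry over. Pictures are saved under pics/ and viewed, at most 10 in all, crops included, and the job is handed in when it is done.

Besides the shell and the picture viewer there is one more tool, called by a JSON object that holds its "api" and its "payload". step_arm: Moves the arm, as the interface text tells. Shifts and turns lie within -1 to 1; 1 stands for 0.1 m of shift or 90 degrees of turn. Its arguments: {"type":"object","properties":{"plan":{"type":"array"},"grip_force":{"type":"number"}},"required":["plan"]}

```bash
mkdir -p pics; python3 - <<'E'
from station import telemetry, viewer, ctrl
import cv2,numpy as np,pickle
o=telemetry.get_obs();print(o, ctrl.tcp_to_tips)
ims=[]
for n in ["top","scene"]:
    p=viewer.camera(n);pickle.dump(p,open(f"{n}.pkl","wb"))
    cv2.imwrite(f"pics/{n}0.png",p["img"][:,:,::-1])
    print(n,p["fx"],p["cx"],p["cy"],np.round(p["R"],3).tolist(),np.round(p["t"],3))
    for t in ["meeple","ring","label_meeple","label_ring","label_stopper","case","cover_bar","small_meeple"]:
        print(t,[(np.round(d["rect"]).tolist(),round(d["score"],2)) for d in viewer.recognise(t,p)][:4])
E
```

```text
{'time_s': 0.0, 'qpos': array([-1.38556794e+00,  3.00487049e-01,  1.52158305e+00,  1.82571631e-05,
        1.32066193e+00, -6.66057087e-02]), 'joint_vel': array([-1.00332943e-03, -5.11390563e-04, -5.80915626e-05, -1.34993094e-03,
        7.47726899e-04, -1.99168457e-04]), 'tau': array([ 2.23850970e-03, -5.31804907e+01, -3.52735376e+01,  7.09088054e-02,
        2.43287114e-02, -1.07484975e-04]), 'ee_pos': array([ 0.13700455, -0.5324209 ,  0.22187673]), 'eef_rot': array([-3.14045698e+00, -9.34773706e-05,  2.51829509e-01]), 'force': array([ 0.26072294,  0.40775593, -0.20420306]), 'moment': array([ 0.07136989, -0.02189361, -0.01710075]), 'grip_force': 0.0, 'grip_width': 0.09406456201186719} 0.017
top 426.4255467048257 264.3231516583042 194.06128232330292 [[0.02, -1.0, 0.003], [-0.991, -0.02, -0.129], [0.129, -0.001, -0.992]] [0.016 0.487 1.53 ]
meeple [([392.0, 171.0, 420.0, 189.0], 0.93), ([361.0, 195.0, 391.0, 226.0], 0.67), ([177.0, 202.0, 196.0, 224.0], 0.46)]
ring [([363.0, 197.0, 391.0, 226.0], 0.68), ([175.0, 203.0, 195.0, 221.0], 0.61), ([173.0, 124.0, 188.0, 140.0], 0.5)]
label_
[... 443 characters left out ...]
42702 190.34666297098624 [[0.864, 0.503, -0.015], [0.375, -0.663, -0.648], [-0.335, 0.554, -0.762]] [-0.413 -0.116  1.45 ]
meeple [([173.0, 316.0, 211.0, 362.0], 0.88), ([168.0, 279.0, 204.0, 307.0], 0.81)]
ring [([275.0, 141.0, 293.0, 155.0], 0.63)]
label_meeple [([242.0, 177.0, 260.0, 195.0], 0.54)]
label_ring [([242.0, 178.0, 258.0, 194.0], 0.58), ([218.0, 214.0, 236.0, 239.0], 0.55), ([354.0, 162.0, 362.0, 174.0], 0.2)]
label_stopper [([230.0, 200.0, 249.0, 213.0], 0.6)]
case [([215.0, 179.0, 333.0, 273.0], 0.91), ([241.0, 179.0, 261.0, 194.0], 0.67)]
cover_bar [([266.0, 192.0, 329.0, 271.0], 0.72), ([122.0, 240.0, 158.0, 270.0], 0.67)]
small_meeple [([263.0, 126.0, 269.0, 140.0], 0.66)]
```

```bash
python3 - <<'E'
import cv2,pickle
p=pickle.load(open("top.pkl","rb"))
c=p["img"][110:260,155:435,::-1]
cv2.imwrite("pics/top_crop.png",cv2.resize(c,(784,420),interpolation=cv2.INTER_CUBIC))
E
```

```text
(no output)
```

View pics/top_crop.png

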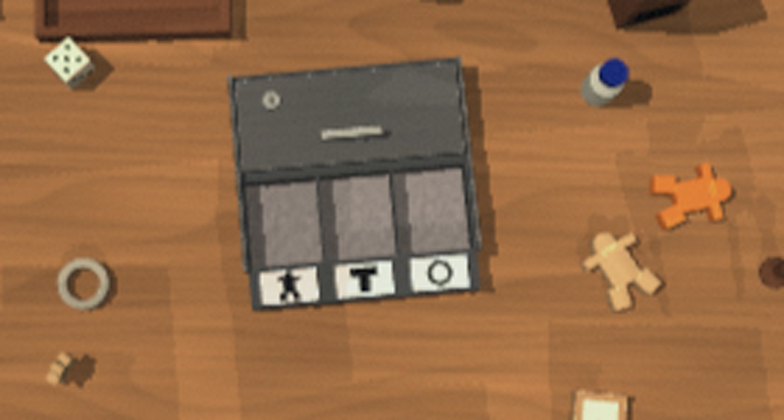

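The top crop shows, left to right, the meeple, stopper and ring labels at full-image px (258,212), (285,210) and (312,207). The ring token is at (185,211). There are three meeple-shaped candidates: maple lying at (376,206), orange lying at (402,180) and the small standing one at (177,241). The maple one at (376,206) is large, flat and wood-coloured, so it is the target. I'll locate everything with depth.

```bash
cat > h.py <<'E'
import numpy as np,cv2,pickle
def world(p,uv,z):
    """pixels (N,2) -> world points on plane height z"""
    uv=np.atleast_2d(uv).astype(float)
    d=np.c_[(uv[:,0]-p["cx"])/p["fx"],(uv[:,1]-p["cy"])/p["fy"],np.ones(len(uv))]@p["R"]
    c=-p["R"].T@p["t"]
    return c+d*((z-c[2])/d[:,2])[:,None]
def cloud(p):
    v,u=np.indices(p["z_map"].shape);z=p["z_map"]
    c=np.dstack([(u-p["cx"])/p["fx"]*z,(v-p["cy"])/p["fy"]*z,z])
    return (c-p["t"])@p["R"]
E
python3 - <<'E'
from h import *
p=pickle.load(open("top.pkl","rb"));W=cloud(p);I=p["img"].astype(int)
def obj(r,lo,hi):
    l,t,rr,b=r;m=np.zeros(W.shape[:2],bool);m[t:b,l:rr]=1
    m&=(W[...,2]>lo)&(W[...,2]<hi)&(p["z_map"]>0);return m
print("table z",np.median(W[225:250,215:235,2]))
for n,r,lo,hi in [("ring",(170,196,200,228),.007,.03),("meeple",(358,190,394,230),.01,.035)]:
    m=obj(r,lo,hi);uv=np.argwhere(m)[:,::-1];P=world(p,uv,.016 if n=="ring" else .022)
    print(n,m.sum(),np.median(W[m][:,2]),P.mean(0),P.min(0),P.max(0))
    c,s,a=cv2.minAreaRect((P[:,:2]*1000).astype(np.float32));print(c,s,a)
    u,sv,vt=np.linalg.svd(P[:,:2]-P[:,:2].mean(0),full_matrices=False);print(vt[0],sv)
# labels: bright white
m=(I.min(2)>170)
m[:195]=0;m[225:]=0;m[:,:240]=0;m[:,335:]=0
n,l,st,ce=cv2.connectedComponentsWithStats(m.astype(np.uint8))
for i in range(1,n):
    if st[i,4]>30:
        uv=np.argwhere(l==i)[:,::-1];c,s,a=cv2.minAreaRect((world(p,uv,.039)[:,:2]*1000).astype(np.float32))
        print("label",st[i],c,s,a)
# cover region height and bar
m=obj((230,125,335,225),.034,.075);uv=np.argwhere(m)[:,::-1]
c,s,a=cv2.minAreaRect((world(p,uv,.042)[:,:2]*1000).astype(np.float32));print("case",c,s,a)
m=obj((260,145,300,168),.055,.075);P=W[m];print("bar",m.sum(),P.mean(0))
for y in [(275,187),(250,187),(312,187)]: print(W[y[1],y[0]])
print("tall things", end=" ")
m=(W[...,2]>.02)&(p["z_map"]>0)&(W[...,0]>.1);n,l,st,ce=cv2.connectedComponentsWithStats(m.astype(np.uint8))
for i in range(1,n):
    if st[i,4]>20: q=W[l==i];print(st[i,:4],np.round(q.mean(0)[:2],3),round(q[:,2].max(),3))
E
```

```text
table z 0.0003194241263998882
ring 188 0.015203534769748442 [0.41842745 0.31807005 0.016     ] [0.3611312  0.26553246 0.016     ] [0.47265488 0.3731594  0.016     ]
(416.40185546875, 317.80364990234375) (109.92225646972656, 106.70214080810547) 2.7972218990325928
[-0.85010233  0.52661753] [0.32993402 0.29965533]
meeple 360 0.021852684111354617 [ 0.45409727 -0.3856676   0.022     ] [ 0.40092566 -0.44889865  0.022     ] [ 0.5132558  -0.32246107  0.022     ]
(460.88055419921875, -385.4913330078125) (112.24994659423828, 121.03936004638672) 82.17573547363281
[-0.85041423 -0.52611371] [0.51288895 0.41158005]
label [312 201  11  12  78] (444.7584533691406, -166.4986572265625) (43.31370162963867, 32.56067657470703) 7.271559715270996
label [302 202  10  12  78] (438.240478515625, -125.69109344482422) (41.3233757019043, 31.392478942871094) 11.6572847366333
label [275 204  21  13 152] (430.2599792480469, -49.867218017578125) (39.87641143798828, 72.28301239013672) 5.942975044250488
label [248 207   9  12  74] (417.8520812988281, 69.21923065185547) (39.97235107421875, 29.01764488220215) 1.17704129
[... 362 characters left out ...]
4 -0.15119654  0.0085742 ]
tall things [68 68 75 59] [0.826 0.613] 0.105
[167  73  70  69] [0.827 0.283] 0.053
[370  73  46  47] [ 0.824 -0.409] 0.211
[290  80  23  28] [ 0.863 -0.102] 0.109
[450 121  62  84] [ 0.604 -0.734] 0.176
[236 130  91  91] [ 0.578 -0.034] 0.072
[363 131  17  17] [ 0.692 -0.358] 0.103
[388 169  28  23] [ 0.552 -0.481] 0.034
[ 88 180  34  24] [0.482 0.594] 0.099
[363 194  28  27] [ 0.453 -0.385] 0.032
[430 202  13   9] [ 0.453 -0.592] 0.082
[ 75 229  28  28] [0.298 0.658] 0.033
[171 236  10  12] [0.307 0.339] 0.058
[359 250  20  27] [ 0.245 -0.354] 0.035
[235 261 277  84] [ 0.165 -0.246] 0.699
[  1 289  15   8] [0.117 0.932] 0.028
[  0 289  39  12] [0.109 0.876] 0.134
```

{"api": "step_arm", "payload": {"plan": [{"rz": -0.0915,"claw": 0.3},{"rz": -0.0915,"claw": 0.3},{"dx": 0.434,"dy": 0.045,"dz": 0.025,"claw": 0.3},{"dx": 0.434,"dy": 0.045,"dz": 0.025,"claw": 0.3},{"dx": 0.434,"dy": 0.045,"dz": 0.025,"claw": 0.3},{"dx": 0.434,"dy": 0.045,"dz": 0.025,"claw": 0.3},{"dx": 0.434,"dy": 0.045,"dz": 0.025,"claw": 0.3},{"dx": 0.434,"dy": 0.045,"dz": 0.025,"claw": 0.3},{"dx": 0.434,"dy": 0.045,"dz": 0.025,"claw": 0.3},{"dx": 0.434,"dy": 0.045,"dz": 0.025,"claw": 0.3}]}}

```text
$.plan[0]: bad value
```

```bash
cat >> h.py <<'E'
from scipy.spatial.transform import Rotation as Ro
def T(o):
    M=np.eye(4);M[:3,:3]=Ro.from_euler("xyz",o["eef_rot"]).as_matrix();M[:3,3]=o["ee_pos"];return M
def wcloud(p,M):
    """fisheye wrist picture -> world points per pixel from depth; also rays"""
    v,u=np.indices(p["z_map"].shape);x=(u-p["cx"])/p["fx"];y=(v-p["cy"])/p["fy"]
    th=np.hypot(x,y);k=np.tan(np.minimum(th,1.5))/np.maximum(th,1e-9)
    d=np.dstack([x*k,y*k,np.ones_like(x)]);C=M@p["tool_from_camera"]
    return (d*p["z_map"][...,None])@C[:3,:3].T+C[:3,3], d@C[:3,:3].T, C[:3,3]
def plane(D,c,z): return c+D*((z-c[2])/D[...,2])[...,None]
def go(o,xyz,yaw):
    y0=o["eef_rot"][2];d=np.array(xyz)-o["ee_pos"];R=Ro.from_euler("xyz",[np.pi,0,yaw]).as_matrix()
    print("rz total %.3f (rows %.1f), then d(0.1m) %s"%(-(yaw-y0)/(np.pi/2),abs(yaw-y0)/.1499,np.round(R.T@d/.1,3)))
def shot(name):
    from station import telemetry,viewer
    o=telemetry.get_obs();p=viewer.camera("wrist");pickle.dump((o,p),open(name+".pkl","wb"))
    cv2.imwrite(f"pics/{name}.png",p["img"][:,:,::-1]);return o,p
E
python3 - <<'E'
from h import *
o,p=shot("w1");print(o["time_s"],o["ee_pos"],o["eef_rot"],o["grip_width"],p["fx"],p["cx"],p["cy"],np.round(p["tool_from_camera"],3).tolist())
E
```

```text
0.9 [ 0.13703261 -0.53263327  0.22243443] [-3.14156067e+00 -9.77323717e-06  2.51798205e-01] 0.09402782308456872 297.3186396354542 256.72565661964705 187.5145594530716 [[-0.001, -0.959, -0.285, 0.083], [1.0, -0.001, -0.001, 0.002], [0.001, -0.285, 0.959, -0.163], [0.0, 0.0, 0.0, 1.0]]
```

View pics/w1.png

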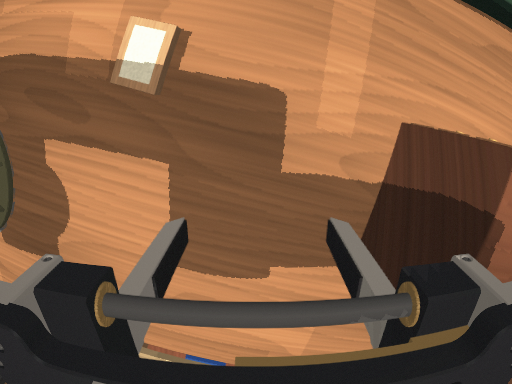

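The move was refused, probably because each row needs every field. The picture shows the start pose: the card box at (145,55) and the fingers at (160,260) and (360,260).

{"api": "step_arm", "payload": {"plan": [{"dx": 0,"dy": 0,"dz": 0,"rx": 0,"ry": 0,"rz": -0.0915,"claw": 0.3},{"dx": 0,"dy": 0,"dz": 0,"rx": 0,"ry": 0,"rz": -0.0915,"claw": 0.3},{"dx": 0.434,"dy": 0.045,"dz": 0.025,"rx": 0,"ry": 0,"rz": 0,"claw": 0.3},{"dx": 0.434,"dy": 0.045,"dz": 0.025,"rx": 0,"ry": 0,"rz": 0,"claw": 0.3},{"dx": 0.434,"dy": 0.045,"dz": 0.025,"rx": 0,"ry": 0,"rz": 0,"claw": 0.3},{"dx": 0.434,"dy": 0.045,"dz": 0.025,"rx": 0,"ry": 0,"rz": 0,"claw": 0.3},{"dx": 0.434,"dy": 0.045,"dz": 0.025,"rx": 0,"ry": 0,"rz": 0,"claw": 0.3},{"dx": 0.434,"dy": 0.045,"dz": 0.025,"rx": 0,"ry": 0,"rz": 0,"claw": 0.3},{"dx": 0,"dy": 0,"dz": 0,"rx": 0,"ry": 0,"rz": 0,"claw": 0.3},{"dx": 0,"dy": 0,"dz": 0,"rx": 0,"ry": 0,"rz": 0,"claw": 0.3}]}}

```text
time_s: 1.95
ee_pos: [0.3748, -0.4217, 0.2072]
eef_rot: [-3.141, 0.0, 0.541]
force: [-0.5, -0.4, 0.2]
grip_width: 0.0658
grip_force: 0.0
```

```bash
python3 - <<'E'
from h import *
o,p=shot("w2");print(o["time_s"],o["ee_pos"],o["eef_rot"],o["grip_width"])
E
```

```text
1.95 [ 0.37480147 -0.42167816  0.2072483 ] [-3.14122990e+00  1.86505265e-04  5.41015149e-01] 0.06584257201633692
```

View pics/w2.png

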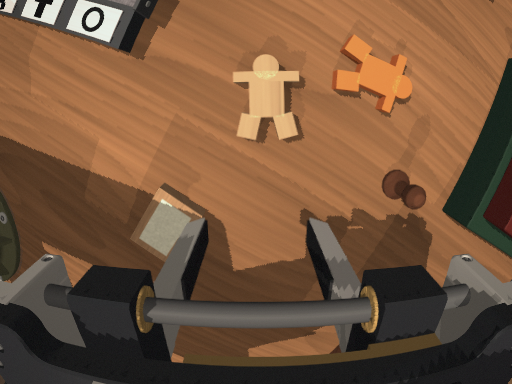

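The maple meeple is at (266,100), head up in the picture, clearly maple and large. The orange decoy is at (375,75). I'll measure its axis and waist.

```bash
cat >> h.py <<'E'
def meeple(o,p,near,zt=.022,col=True):
    W,D,c=wcloud(p,T(o));Q=plane(D,c,zt)
    I=p["img"].astype(int)
    m=(np.hypot(*(Q[...,:2]-near).transpose(2,0,1))<.085)&(W[...,2]>zt-.009)&(W[...,2]<zt+.009)&(p["z_map"]>0)
    n,l,st,ce=cv2.connectedComponentsWithStats(m.astype(np.uint8));i=1+np.argmax(st[1:,4]);m=l==i
    P=Q[m][:,:2];print("n",m.sum(),"z",np.median(W[m][:,2]),"rgb",I[m].mean(0))
    # area weights from pixel footprint are ~even; symmetry axis by search
    best=None
    for a in np.radians(np.arange(-90,90,.5)):
        u=np.array([np.cos(a),np.sin(a)]);v=np.array([-u[1],u[0]]);s=P@u;t=P@v
        b=np.floor((s-s.min())/.004).astype(int)
        mid=np.array([(t[b==k].max()+t[b==k].min())/2 for k in np.unique(b) if (b==k).sum()>3])
        L=np.ptp(s)
        sc=mid.std()
        if .09<L<.112 and (best is None or sc<best[0]): best=(sc,a,np.median(mid))
    sc,a,tm=best;u=np.array([np.cos(a),np.sin(a)]);v=np.array([-u[1],u[0]]);s=P@u;t=P@v-tm
    print("axis deg",np.degrees(a),"res mm",sc*1e3,"len",np.ptp(s),"ends",u*s.min()+v*tm,u*s.max()+v*tm)
    for k in np.arange(s.min(),s.max(),.004):
        q=t[(s>=k)&(s<k+.004)]
        if len(q): print("%.0f:%.0f"%((k+.002-s.min())*1e3,np.ptp(q)*1e3),end=" ")
    print();return a,u,v,s.min(),tm
E
python3 - <<'E'
from h import *
o,p=pickle.load(open("w2.pkl","rb"))
meeple(o,p,np.array([.455,-.385]))
E
```

```text
n 3188 z 0.022908733778330526 rgb [225.31398996 180.63237139 125.91562108]
axis deg 33.0 res mm 0.5840876586852894 len 0.10084920804307569 ends [ 0.41442108 -0.41385384] [ 0.49900034 -0.35892742]
2:58 6:72 10:69 14:67 18:64 22:62 26:61 30:59 34:57 38:40 42:40 46:39 50:39 54:39 58:38 62:39 66:39 70:75 74:75 78:75 82:71 86:29 90:29 94:28 98:21 102:3
```

{"api": "step_arm", "payload": {"plan": [{"dx": 0,"dy": 0,"dz": 0,"rx": 0,"ry": 0,"rz": -0.022,"claw": 0.3},{"dx": 0.45,"dy": 0.075,"dz": 0,"rx": 0,"ry": 0,"rz": 0,"claw": 0.3},{"dx": 0.445,"dy": 0.074,"dz": 0,"rx": 0,"ry": 0,"rz": 0,"claw": 0.3},{"dx": 0,"dy": 0,"dz": 0.3,"rx": 0,"ry": 0,"rz": 0,"claw": 0.3},{"dx": 0,"dy": 0,"dz": 0.4,"rx": 0,"ry": 0,"rz": 0,"claw": 0.3},{"dx": 0,"dy": 0,"dz": 0.4,"rx": 0,"ry": 0,"rz": 0,"claw": 0.3},{"dx": 0,"dy": 0,"dz": 0.3,"rx": 0,"ry": 0,"rz": 0,"claw": 0.3},{"dx": 0,"dy": 0,"dz": 0,"rx": 0,"ry": 0,"rz": 0,"claw": 0.3},{"dx": 0,"dy": 0,"dz": 0,"rx": 0,"ry": 0,"rz": 0,"claw": 0.3}]}}

```text
time_s: 2.9
ee_pos: [0.4572, -0.387, 0.0685]
eef_rot: [3.141, -0.0, 0.573]
force: [-0.1, -0.1, 0.6]
grip_width: 0.0661
grip_force: 0.0
```

```bash
python3 - <<'E'
from h import *
from station import telemetry
go(telemetry.get_obs(),(.4580,-.3855,.020),.576)
E
```

```text
rz total -0.002 (rows 0.0), then d(0.1m) [ 0.015 -0.008  0.485]
```

{"api": "step_arm", "payload": {"plan": [{"dx": 0.015,"dy": -0.008,"dz": 0.2,"rx": 0,"ry": 0,"rz": 0,"claw": 0.3},{"dx": 0,"dy": 0,"dz": 0.185,"rx": 0,"ry": 0,"rz": 0,"claw": 0.3},{"dx": 0,"dy": 0,"dz": 0.1,"rx": 0,"ry": 0,"rz": 0,"claw": 0.3},{"dx": 0,"dy": 0,"dz": 0,"rx": 0,"ry": 0,"rz": 0,"claw": 0.3},{"dx": 0,"dy": 0,"dz": 0,"rx": 0,"ry": 0,"rz": 0,"claw": 0.7},{"dx": 0,"dy": 0,"dz": 0,"rx": 0,"ry": 0,"rz": 0,"claw": 0.7},{"dx": 0,"dy": 0,"dz": 0,"rx": 0,"ry": 0,"rz": 0,"claw": 0.7},{"dx": 0,"dy": 0,"dz": 0,"rx": 0,"ry": 0,"rz": 0,"claw": 0.7},{"dx": 0,"dy": 0,"dz": 0,"rx": 0,"ry": 0,"rz": 0,"claw": 0.7}], "grip_force": 20}}

```text
time_s: 3.8
ee_pos: [0.4587, -0.3847, 0.0196]
eef_rot: [3.141, -0.0, 0.574]
force: [-1.5, 0.9, 5.9]
grip_width: 0.0402
grip_force: 20.0
```

{"api": "step_arm", "payload": {"plan": [{"dx": 0,"dy": 0,"dz": -0.15,"rx": 0,"ry": 0,"rz": 0,"claw": 0.7},{"dx": 0,"dy": 0,"dz": -0.35,"rx": 0,"ry": 0,"rz": 0,"claw": 0.7},{"dx": 0,"dy": 0,"dz": -0.4,"rx": 0,"ry": 0,"rz": 0,"claw": 0.7},{"dx": 0,"dy": 0,"dz": -0.4,"rx": 0,"ry": 0,"rz": 0,"claw": 0.7},{"dx": 0,"dy": 0,"dz": -0.3,"rx": 0,"ry": 0,"rz": 0.05,"claw": 0.7},{"dx": 0,"dy": 0,"dz": 0,"rx": 0,"ry": 0,"rz": 0.08,"claw": 0.7},{"dx": 0,"dy": 0,"dz": 0,"rx": 0,"ry": 0,"rz": 0.08,"claw": 0.7},{"dx": 0,"dy": 0,"dz": 0,"rx": 0,"ry": 0,"rz": 0.088,"claw": 0.7}]}}

```text
time_s: 4.6
ee_pos: [0.4584, -0.3845, 0.1802]
eef_rot: [3.141, -0.001, 0.101]
force: [0.0, 0.3, -1.7]
grip_width: 0.0401
grip_force: 20.0
```

{"api": "step_arm", "payload": {"plan": [{"dx": -0.05,"dy": -0.25,"dz": 0,"rx": 0,"ry": 0,"rz": 0,"claw": 0.7},{"dx": -0.05,"dy": -0.45,"dz": 0,"rx": 0,"ry": 0,"rz": 0,"claw": 0.7},{"dx": -0.05,"dy": -0.48,"dz": 0,"rx": 0,"ry": 0,"rz": 0,"claw": 0.7},{"dx": -0.05,"dy": -0.48,"dz": 0,"rx": 0,"ry": 0,"rz": 0,"claw": 0.7},{"dx": -0.05,"dy": -0.48,"dz": 0,"rx": 0,"ry": 0,"rz": 0,"claw": 0.7},{"dx": -0.05,"dy": -0.48,"dz": 0,"rx": 0,"ry": 0,"rz": 0,"claw": 0.7},{"dx": -0.05,"dy": -0.48,"dz": 0,"rx": 0,"ry": 0,"rz": 0,"claw": 0.7},{"dx": -0.05,"dy": -0.48,"dz": 0,"rx": 0,"ry": 0,"rz": 0,"claw": 0.7},{"dx": -0.05,"dy": -0.48,"dz": 0,"rx": 0,"ry": 0,"rz": 0,"claw": 0.7},{"dx": 0,"dy": 0,"dz": 0,"rx": 0,"ry": 0,"rz": 0,"claw": 0.7}]}}

```text
time_s: 5.6
ee_pos: [0.3697, 0.0185, 0.1799]
eef_rot: [-3.141, -0.001, 0.112]
force: [0.4, -0.3, -0.1]
grip_width: 0.04
grip_force: 20.0
```

```bash
python3 - <<'E'
from h import *
o,p=shot("w3");print(o["time_s"],o["ee_pos"],o["eef_rot"],o["grip_width"])
E
```

```text
5.6 [0.36966403 0.01847581 0.17987956] [-3.14116237e+00 -1.22487180e-03  1.11643097e-01] 0.039984390695520955
```

View pics/w3.png

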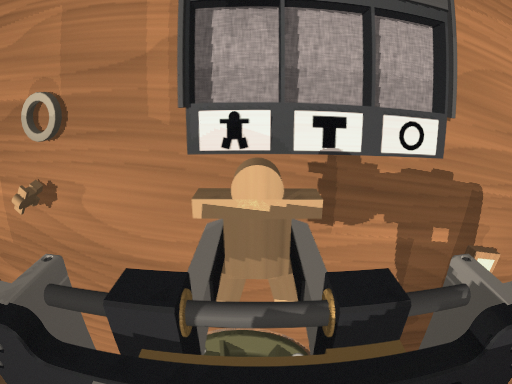

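The held meeple is straight in the jaws (head at 257,185). The label plates are at (235,131) meeple, (328,132) stopper and (410,136) ring, and the ring token is at (41,117). Next I'll measure the plates and the ring.

```bash
python3 - <<'E'
from h import *
o,p=pickle.load(open("w3.pkl","rb"))
W,D,c=wcloud(p,T(o));I=p["img"].astype(int);Q=plane(D,c,.039)
m=(I.min(2)>165)&(np.abs(W[...,2]-.039)<.012);m[:95]=0;m[165:]=0;m[:,:185]=0;m[:,450:]=0
C=[]
k=cv2.morphologyEx(m.astype(np.uint8),cv2.MORPH_CLOSE,np.ones((9,9)))
n,l,st,ce=cv2.connectedComponentsWithStats(k)
for i in range(1,n):
    if st[i,4]>300:
        P=(Q[(l==i)&m][:,:2]*1000).astype(np.float32);r=cv2.minAreaRect(P);print(st[i],r,"z",np.median(W[(l==i)&m][:,2]));C.append(r[0])
C=np.array(sorted(C,key=lambda c:-c[1]))/1000;d=C[0]-C[-1];yaw=np.arctan2(-d[0],d[1]);print("yaw",yaw,"span",np.linalg.norm(d))
u=np.array([np.cos(yaw),np.sin(yaw)]);v=np.array([-u[1],u[0]]);mid=C.mean(0)
ctr=mid+.130*u;print("case",ctr,"bay meeple",mid+.085*u+.098*v,"bay ring",mid+.085*u-.098*v)
Qr=plane(D,c,.016)
g=(np.hypot(Qr[...,0]-.418,Qr[...,1]-.318)<.06)&(W[...,2]>.009)&(W[...,2]<.03)
P=Qr[g][:,:2];print("ring n",g.sum(),cv2.minEnclosingCircle((P*1000).astype(np.float32)),P.mean(0))
go(o,(*(mid+.085*u+.098*v),.18),yaw)
E
```

```text
[ 198  110   73   41 2461] ((421.4641418457031, 46.291412353515625), (41.667625427246094, 73.68626403808594), 6.556243419647217) z 0.03996365729903101
[ 294  111   69   41 1984] ((432.0096740722656, -51.25923538208008), (41.49293899536133, 73.77466583251953), 6.346317291259766) z 0.0398723442658338
[ 381  115   58   40 2002] ((442.69525146484375, -148.63888549804688), (41.373619079589844, 73.85599517822266), 6.073464870452881) z 0.039772409090819305
yaw 0.10848877274782895 span 0.19608309727296447
case [ 0.56129207 -0.03712635] bay meeple [0.50594557 0.05542508] bay ring [ 0.52716769 -0.13942261]
ring n 1030 ((422.0406494140625, 315.3798828125), 36.4390869140625) [0.4217402  0.31390218]
rz total 0.002 (rows 0.0), then d(0.1m) [ 1.395e+00 -2.200e-01 -1.000e-03]
```

{"api": "step_arm", "payload": {"plan": [{"dx": 0.3,"dy": -0.055,"dz": 0,"rx": 0,"ry": 0,"rz": 0,"claw": 0.7},{"dx": 0.42,"dy": -0.055,"dz": 0,"rx": 0,"ry": 0,"rz": 0,"claw": 0.7},{"dx": 0.42,"dy": -0.055,"dz": 0,"rx": 0,"ry": 0,"rz": 0,"claw": 0.7},{"dx": 0.28,"dy": -0.055,"dz": 0,"rx": 0,"ry": 0,"rz": 0,"claw": 0.7},{"dx": 0,"dy": 0,"dz": 0.3,"rx": 0,"ry": 0,"rz": 0,"claw": 0.7},{"dx": 0,"dy": 0,"dz": 0.4,"rx": 0,"ry": 0,"rz": 0,"claw": 0.7},{"dx": 0,"dy": 0,"dz": 0.3,"rx": 0,"ry": 0,"rz": 0,"claw": 0.7},{"dx": 0,"dy": 0,"dz": 0,"rx": 0,"ry": 0,"rz": 0,"claw": 0.7},{"dx": 0,"dy": 0,"dz": 0,"rx": 0,"ry": 0,"rz": 0,"claw": 0.7}]}}

```text
time_s: 6.55
ee_pos: [0.5103, 0.0504, 0.08]
eef_rot: [3.141, -0.0, 0.105]
force: [0.8, -0.5, -0.1]
grip_width: 0.04
grip_force: 20.0
```

```bash
python3 - <<'E'
from h import *
from station import telemetry
go(telemetry.get_obs(),(.5084,.0557,.0265),.1085)
E
```

```text
rz total -0.002 (rows 0.0), then d(0.1m) [-0.013 -0.055  0.535]
```

{"api": "step_arm", "payload": {"plan": [{"dx": 0,"dy": 0,"dz": 0,"rx": 0,"ry": 0,"rz": 0,"claw": 0.7},{"dx": 0,"dy": 0,"dz": 0,"rx": 0,"ry": 0,"rz": 0,"claw": 0.7}]}}

```text
time_s: 6.75
ee_pos: [0.5106, 0.0511, 0.0807]
eef_rot: [3.141, -0.003, 0.105]
force: [-0.3, 0.4, -1.2]
grip_width: 0.04
grip_force: 20.0
```

{"api": "step_arm", "payload": {"plan": [{"dx": -0.017,"dy": -0.048,"dz": 0,"rx": 0,"ry": 0,"rz": 0,"claw": 0.7},{"dx": 0,"dy": 0,"dz": 0.12,"rx": 0,"ry": 0,"rz": 0,"claw": 0.7},{"dx": 0,"dy": 0,"dz": 0.12,"rx": 0,"ry": 0,"rz": 0,"claw": 0.7},{"dx": 0,"dy": 0,"dz": 0,"rx": 0,"ry": 0,"rz": 0,"claw": 0.7},{"dx": 0,"dy": 0,"dz": 0,"rx": 0,"ry": 0,"rz": 0,"claw": 0.7},{"dx": 0,"dy": 0,"dz": 0,"rx": 0,"ry": 0,"rz": 0,"claw": 0.7}]}}

```text
time_s: 7.35
ee_pos: [0.5077, 0.0559, 0.0551]
eef_rot: [-3.142, -0.0, 0.106]
force: [0.5, 0.6, -0.1]
grip_width: 0.0397
grip_force: 20.0
```

Within 1 mm of the target, so I'm lowering it.

{"api": "step_arm", "payload": {"plan": [{"dx": 0.007,"dy": 0,"dz": 0.1,"rx": 0,"ry": 0,"rz": 0,"claw": 0.7},{"dx": 0,"dy": 0,"dz": 0.1,"rx": 0,"ry": 0,"rz": 0,"claw": 0.7},{"dx": 0,"dy": 0,"dz": 0.05,"rx": 0,"ry": 0,"rz": 0,"claw": 0.7},{"dx": 0,"dy": 0,"dz": 0,"rx": 0,"ry": 0,"rz": 0,"claw": 0.7},{"dx": 0,"dy": 0,"dz": 0.03,"rx": 0,"ry": 0,"rz": 0,"claw": 0.7},{"dx": 0,"dy": 0,"dz": 0,"rx": 0,"ry": 0,"rz": 0,"claw": 0.7},{"dx": 0,"dy": 0,"dz": 0,"rx": 0,"ry": 0,"rz": 0,"claw": 0.7}]}}

```text
time_s: 8.05
ee_pos: [0.5083, 0.056, 0.0271]
eef_rot: [3.142, -0.0, 0.106]
force: [0.3, -0.1, -0.1]
grip_width: 0.0399
grip_force: 20.0
```

{"api": "step_arm", "payload": {"plan": [{"dx": 0,"dy": 0,"dz": 0.017,"rx": 0,"ry": 0,"rz": 0,"claw": 0.7},{"dx": 0,"dy": 0,"dz": 0,"rx": 0,"ry": 0,"rz": 0,"claw": 0.7},{"dx": 0,"dy": 0,"dz": 0,"rx": 0,"ry": 0,"rz": 0,"claw": 0.7}]}}

```text
time_s: 8.35
ee_pos: [0.5085, 0.056, 0.0255]
eef_rot: [3.142, -0.001, 0.106]
force: [-0.3, -0.9, 3.4]
grip_width: 0.0399
grip_force: 20.0
```

{"api": "step_arm", "payload": {"plan": [{"dx": 0,"dy": 0,"dz": 0,"rx": 0,"ry": 0,"rz": 0,"claw": 0.4},{"dx": 0,"dy": 0,"dz": 0,"rx": 0,"ry": 0,"rz": 0,"claw": 0.4},{"dx": 0,"dy": 0,"dz": 0,"rx": 0,"ry": 0,"rz": 0,"claw": 0.4},{"dx": 0,"dy": 0,"dz": -0.1,"rx": 0,"ry": 0,"rz": 0,"claw": 0.4},{"dx": 0,"dy": 0,"dz": -0.2,"rx": 0,"ry": 0,"rz": 0,"claw": 0.4},{"dx": 0,"dy": 0,"dz": -0.4,"rx": 0,"ry": 0,"rz": 0,"claw": 0.4},{"dx": 0,"dy": 0,"dz": -0.4,"rx": 0,"ry": 0,"rz": 0,"claw": 0.4},{"dx": 0,"dy": 0,"dz": -0.4,"rx": 0,"ry": 0,"rz": 0,"claw": 0.2},{"dx": 0,"dy": 0,"dz": 0,"rx": 0,"ry": 0,"rz": 0,"claw": 0.1}]}}

```text
time_s: 9.25
ee_pos: [0.5101, 0.0561, 0.1811]
eef_rot: [3.141, -0.009, 0.106]
force: [0.2, -0.7, 0.5]
grip_width: 0.069
grip_force: 0.0
```

{"api": "step_arm", "payload": {"plan": [{"dx": -0.45,"dy": 0,"dz": 0,"rx": 0,"ry": 0,"rz": 0,"claw": 0.05},{"dx": -0.45,"dy": 0,"dz": 0,"rx": 0,"ry": 0,"rz": 0,"claw": 0.05},{"dx": -0.45,"dy": 0,"dz": 0,"rx": 0,"ry": 0,"rz": 0,"claw": 0.05},{"dx": 0,"dy": 0,"dz": 0,"rx": 0,"ry": 0,"rz": 0,"claw": 0.05},{"dx": 0,"dy": 0,"dz": 0,"rx": 0,"ry": 0,"rz": 0,"claw": 0.05}]}}

```text
time_s: 9.75
ee_pos: [0.374, 0.0417, 0.1758]
eef_rot: [3.141, -0.002, 0.106]
force: [0.3, 0.2, 0.9]
grip_width: 0.0893
grip_force: 0.0
```

```bash
python3 - <<'E'
from h import *
o,p=shot("w4");print(o["time_s"],o["ee_pos"],o["eef_rot"],o["grip_width"])
W,D,c=wcloud(p,T(o));Q=plane(D,c,.028)
meeple(o,p,np.array([.506,.0555]),.028)
Qr=plane(D,c,.016)
g=(np.hypot(Qr[...,0]-.422,Qr[...,1]-.315)<.05)&(W[...,2]>.009)&(W[...,2]<.03)
P=Qr[g][:,:2];print("ring n",g.sum(),cv2.minEnclosingCircle((P*1000).astype(np.float32)),P.mean(0))
E
```

```text
9.75 [0.37395897 0.04169833 0.17575868] [ 3.14145286e+00 -1.54820693e-03  1.05573194e-01] 0.08931133557765257
n 5908 z 0.029118105051156667 rgb [163.84817197 134.02301963  98.14454976]Traceback (most recent call last):
  File "<stdin>", line 4, in <module>
  File "h.py", line 44, in meeple
    sc,a,tm=best;u=np.array([np.cos(a),np.sin(a)]);v=np.array([-u[1],u[0]]);s=P@u;t=P@v-tm
    ^^^^^^^
TypeError: cannot unpack non-iterable NoneType object
```

View pics/w4.png

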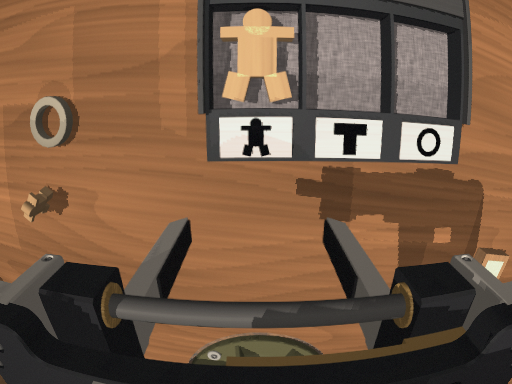

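The picture shows the meeple lying flat and centred in its bay (258,60). The ring is at (50,122). Next I turn the tool for the ring.

{"api": "step_arm", "payload": {"plan": [{"dx": 0,"dy": -0.3,"dz": 0,"rx": 0,"ry": 0,"rz": -0.091,"claw": 0.05},{"dx": 0,"dy": -0.4,"dz": 0,"rx": 0,"ry": 0,"rz": -0.091,"claw": 0.05},{"dx": 0,"dy": -0.4,"dz": 0,"rx": 0,"ry": 0,"rz": -0.091,"claw": 0.05},{"dx": 0.2,"dy": -0.4,"dz": 0,"rx": 0,"ry": 0,"rz": -0.091,"claw": 0.05},{"dx": 0.2,"dy": 0,"dz": 0,"rx": 0,"ry": 0,"rz": -0.091,"claw": 0.05},{"dx": 0,"dy": 0,"dz": 0,"rx": 0,"ry": 0,"rz": -0.091,"claw": 0.05},{"dx": 0,"dy": 0,"dz": 0,"rx": 0,"ry": 0,"rz": -0.091,"claw": 0.05},{"dx": 0,"dy": 0,"dz": 0,"rx": 0,"ry": 0,"rz": -0.091,"claw": 0.05},{"dx": 0,"dy": 0,"dz": 0,"rx": 0,"ry": 0,"rz": -0.091,"claw": 0.05},{"dx": 0,"dy": 0,"dz": 0,"rx": 0,"ry": 0,"rz": -0.091,"claw": 0.05}]}}

```text
time_s: 10.8
ee_pos: [0.359, 0.2049, 0.1749]
eef_rot: [-3.141, 0.0, 1.541]
force: [0.1, -0.3, 0.4]
grip_width: 0.0896
grip_force: 0.0
```

{"api": "step_arm", "payload": {"plan": [{"dx": 0,"dy": 0,"dz": 0,"rx": 0,"ry": 0,"rz": -0.091,"claw": 0.05},{"dx": 0,"dy": 0,"dz": 0,"rx": 0,"ry": 0,"rz": 0,"claw": 0.05},{"dx": 0,"dy": 0,"dz": 0,"rx": 0,"ry": 0,"rz": 0,"claw": 0.05},{"dx": 0,"dy": 0,"dz": 0,"rx": 0,"ry": 0,"rz": 0,"claw": 0.05}]}}

```text
time_s: 11.2
ee_pos: [0.3584, 0.2046, 0.1751]
eef_rot: [-3.141, 0.0, 1.675]
force: [-0.8, -0.3, 0.2]
grip_width: 0.0893
grip_force: 0.0
```

```bash
python3 - <<'E'
from h import *
o,p=shot("w5");print(o["time_s"],o["ee_pos"],o["eef_rot"],o["grip_width"])
W,D,c=wcloud(p,T(o));Qr=plane(D,c,.016)
g=(np.hypot(Qr[...,0]-.422,Qr[...,1]-.315)<.055)&(W[...,2]>.012)&(W[...,2]<.02)
P=Qr[g][:,:2];uv=np.argwhere(g)
# least-squares circle on outer & inner edges via hull; radial stats
ctr=P.mean(0)
hull=cv2.convexHull((P*1000).astype(np.float32))[:,0]
(e,ax,an)=cv2.fitEllipse(hull);print("n",g.sum(),"z",np.median(W[g][:,2]),"mean",ctr,"ellipse",e,ax,"px",uv.mean(0))
r=np.hypot(*(P-np.array(e)/1000).T);print("r range",np.percentile(r,[1,50,99]))
go(o,(e[0]/1000,e[1]/1000,.06),1.679)
E
```

```text
11.2 [0.35836253 0.20459028 0.17508263] [-3.14124742e+00  8.66290566e-05  1.67469365e+00] 0.0892623502277621
n 1701 z 0.016762936595353273 mean [0.4201763  0.31741228] ellipse (420.80364990234375, 317.7147216796875) (66.73584747314453, 67.94654846191406) px [ 81.46619636 324.30981775]
r range [0.02129259 0.02814707 0.0336711 ]
rz total -0.003 (rows 0.0), then d(0.1m) [1.057 0.743 1.151]
```

{"api": "step_arm", "payload": {"plan": [{"dx": 0.352,"dy": 0.248,"dz": 0,"rx": 0,"ry": 0,"rz": 0,"claw": 0.05},{"dx": 0.352,"dy": 0.248,"dz": 0,"rx": 0,"ry": 0,"rz": 0,"claw": 0.05},{"dx": 0.352,"dy": 0.247,"dz": 0,"rx": 0,"ry": 0,"rz": 0,"claw": 0.05},{"dx": 0,"dy": 0,"dz": 0.4,"rx": 0,"ry": 0,"rz": 0,"claw": 0.05},{"dx": 0,"dy": 0,"dz": 0.45,"rx": 0,"ry": 0,"rz": 0,"claw": 0.05},{"dx": 0,"dy": 0,"dz": 0.3,"rx": 0,"ry": 0,"rz": 0,"claw": 0.05},{"dx": 0,"dy": 0,"dz": 0,"rx": 0,"ry": 0,"rz": 0,"claw": 0.05},{"dx": 0,"dy": 0,"dz": 0,"rx": 0,"ry": 0,"rz": 0,"claw": 0.05}]}}

```text
time_s: 12.05
ee_pos: [0.421, 0.3176, 0.0611]
eef_rot: [3.141, -0.0, 1.677]
force: [-0.0, 0.7, 0.9]
grip_width: 0.0893
grip_force: 0.0
```

```bash
python3 - <<'E'
from h import *
from station import telemetry
go(telemetry.get_obs(),(.4205,.3176,.019),1.679)
E
```

```text
rz total -0.001 (rows 0.0), then d(0.1m) [ 0.    -0.005  0.421]
```

{"api": "step_arm", "payload": {"plan": [{"dx": 0,"dy": -0.005,"dz": 0.2,"rx": 0,"ry": 0,"rz": 0,"claw": 0.05},{"dx": 0,"dy": 0,"dz": 0.15,"rx": 0,"ry": 0,"rz": 0,"claw": 0.05},{"dx": 0,"dy": 0,"dz": 0.07,"rx": 0,"ry": 0,"rz": 0,"claw": 0.05},{"dx": 0,"dy": 0,"dz": 0,"rx": 0,"ry": 0,"rz": 0,"claw": 0.05},{"dx": 0,"dy": 0,"dz": 0,"rx": 0,"ry": 0,"rz": 0,"claw": 0.4},{"dx": 0,"dy": 0,"dz": 0,"rx": 0,"ry": 0,"rz": 0,"claw": 0.4},{"dx": 0,"dy": 0,"dz": 0,"rx": 0,"ry": 0,"rz": 0,"claw": 0.4},{"dx": 0,"dy": 0,"dz": 0,"rx": 0,"ry": 0,"rz": 0,"claw": 0.4}], "grip_force": 20}}

```text
time_s: 12.85
ee_pos: [0.4205, 0.3176, 0.0189]
eef_rot: [3.141, -0.0, 1.678]
force: [-0.5, -1.2, 5.0]
grip_width: 0.0666
grip_force: 19.9
```

{"api": "step_arm", "payload": {"plan": [{"dx": 0,"dy": 0,"dz": -0.15,"rx": 0,"ry": 0,"rz": 0,"claw": 0.4},{"dx": 0,"dy": 0,"dz": -0.35,"rx": 0,"ry": 0,"rz": 0,"claw": 0.4},{"dx": 0,"dy": 0,"dz": -0.4,"rx": 0,"ry": 0,"rz": 0,"claw": 0.4},{"dx": 0,"dy": 0,"dz": -0.4,"rx": 0,"ry": 0,"rz": 0,"claw": 0.4},{"dx": 0,"dy": 0,"dz": -0.2,"rx": 0,"ry": 0,"rz": 0,"claw": 0.4},{"dx": 0,"dy": 0,"dz": 0,"rx": 0,"ry": 0,"rz": 0,"claw": 0.4},{"dx": 0,"dy": 0,"dz": 0,"rx": 0,"ry": 0,"rz": 0,"claw": 0.4}]}}

```text
time_s: 13.55
ee_pos: [0.4199, 0.3172, 0.1675]
eef_rot: [-3.141, 0.0, 1.678]
force: [-0.1, -0.2, -0.8]
grip_width: 0.0664
grip_force: 19.9
```

```bash
python3 - <<'E'
from h import *
o,p=shot("w6");print(o["time_s"],o["ee_pos"],o["eef_rot"],o["grip_width"])
tc=np.linalg.inv(p["tool_from_camera"])
cv2.imwrite("pics/w6c.png",cv2.resize(p["img"][180:384,130:390,::-1],None,fx=2,fy=2))
go(o,(.5272,-.1394,.17),1.679)
E
```

```text
13.55 [0.41988764 0.31715956 0.16746887] [-3.14102380e+00  2.82557093e-04  1.67803695e+00] 0.06642352109028929
rz total -0.001 (rows 0.0), then d(0.1m) [-4.655  0.574 -0.025]
```

View pics/w6c.png

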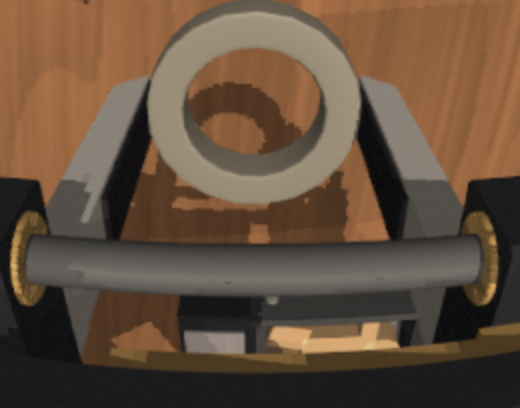

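The ring is held flat between the pads. I'll check its centre in the tool frame.

```bash
python3 - <<'E'
from h import *
o,p=pickle.load(open("w6.pkl","rb"))
# in tool frame: M=identity
W,D,c=wcloud(p,np.eye(4))
m=(np.abs(W[...,2])<.02)&(np.abs(W[...,0])<.045)&(np.abs(W[...,1])<.0325)&(p["z_map"]>0);m[:180]=0
I=p["img"].astype(int);m&=(I.mean(2)>120)&(I.max(2)-I.min(2)<60)
print(m.sum(),"z",np.percentile(W[m][:,2],[5,50,95]))
zt=np.median(W[m][:,2]);Q=plane(D,c,zt)[m][:,:2]*1000
h=cv2.convexHull(Q.astype(np.float32))[:,0]
print(cv2.minEnclosingCircle(h),h.min(0),h.max(0))
E
```

```text
4265 z [0.00115561 0.00218026 0.00317005]
((0.6865716576576233, -0.35963350534439087), 33.360511779785156) [-32.158672 -32.556564] [33.53479  32.002254]
```

{"api": "step_arm", "payload": {"plan": [{"dx": -0.25,"dy": 0.057,"dz": 0,"rx": 0,"ry": 0,"rz": 0,"claw": 0.4},{"dx": -0.48,"dy": 0.057,"dz": 0,"rx": 0,"ry": 0,"rz": 0,"claw": 0.4},{"dx": -0.48,"dy": 0.057,"dz": 0,"rx": 0,"ry": 0,"rz": 0,"claw": 0.4},{"dx": -0.48,"dy": 0.057,"dz": 0,"rx": 0,"ry": 0,"rz": 0,"claw": 0.4},{"dx": -0.48,"dy": 0.057,"dz": 0,"rx": 0,"ry": 0,"rz": 0,"claw": 0.4},{"dx": -0.48,"dy": 0.057,"dz": 0,"rx": 0,"ry": 0,"rz": 0,"claw": 0.4},{"dx": -0.48,"dy": 0.057,"dz": 0,"rx": 0,"ry": 0,"rz": 0,"claw": 0.4},{"dx": -0.48,"dy": 0.057,"dz": 0,"rx": 0,"ry": 0,"rz": 0,"claw": 0.4},{"dx": -0.48,"dy": 0.057,"dz": 0,"rx": 0,"ry": 0,"rz": 0,"claw": 0.4},{"dx": -0.48,"dy": 0.057,"dz": 0,"rx": 0,"ry": 0,"rz": 0,"claw": 0.4}]}}

```text
time_s: 14.6
ee_pos: [0.5253, -0.1328, 0.1665]
eef_rot: [-3.139, -0.001, 1.678]
force: [0.7, 1.1, -1.2]
grip_width: 0.0663
grip_force: 19.9
```

{"api": "step_arm", "payload": {"plan": [{"dx": -0.08,"dy": 0,"dz": 0.3,"rx": 0,"ry": 0,"rz": 0,"claw": 0.4},{"dx": 0,"dy": 0,"dz": 0.4,"rx": 0,"ry": 0,"rz": 0,"claw": 0.4},{"dx": 0,"dy": 0,"dz": 0.2,"rx": 0,"ry": 0,"rz": 0,"claw": 0.4},{"dx": 0,"dy": 0,"dz": 0,"rx": 0,"ry": 0,"rz": 0,"claw": 0.4},{"dx": 0,"dy": 0,"dz": 0,"rx": 0,"ry": 0,"rz": 0,"claw": 0.4},{"dx": 0,"dy": 0,"dz": 0,"rx": 0,"ry": 0,"rz": 0,"claw": 0.4}]}}

```text
time_s: 15.2
ee_pos: [0.5271, -0.1389, 0.0793]
eef_rot: [3.14, 0.001, 1.678]
force: [-0.1, 0.1, -1.3]
grip_width: 0.0662
grip_force: 19.9
```

```bash
python3 - <<'E'
from h import *
from station import telemetry
go(telemetry.get_obs(),(.5272,-.1394,.025),1.679)
E
```

```text
rz total -0.000 (rows 0.0), then d(0.1m) [-0.005 -0.     0.543]
```

{"api": "step_arm", "payload": {"plan": [{"dx": -0.005,"dy": 0,"dz": 0.2,"rx": 0,"ry": 0,"rz": 0,"claw": 0.4},{"dx": 0,"dy": 0,"dz": 0.2,"rx": 0,"ry": 0,"rz": 0,"claw": 0.4},{"dx": 0,"dy": 0,"dz": 0.1,"rx": 0,"ry": 0,"rz": 0,"claw": 0.4},{"dx": 0,"dy": 0,"dz": 0.025,"rx": 0,"ry": 0,"rz": 0,"claw": 0.4},{"dx": 0,"dy": 0,"dz": 0,"rx": 0,"ry": 0,"rz": 0,"claw": 0.4},{"dx": 0,"dy": 0,"dz": 0,"rx": 0,"ry": 0,"rz": 0,"claw": 0.4},{"dx": 0,"dy": 0,"dz": 0,"rx": 0,"ry": 0,"rz": 0,"claw": 0.4}]}}

```text
time_s: 15.9
ee_pos: [0.5271, -0.1395, 0.0266]
eef_rot: [3.14, 0.001, 1.678]
force: [0.3, 0.4, 0.0]
grip_width: 0.0664
grip_force: 19.9
```

{"api": "step_arm", "payload": {"plan": [{"dx": 0,"dy": 0,"dz": 0.018,"rx": 0,"ry": 0,"rz": 0,"claw": 0.4},{"dx": 0,"dy": 0,"dz": 0,"rx": 0,"ry": 0,"rz": 0,"claw": 0.4},{"dx": 0,"dy": 0,"dz": 0,"rx": 0,"ry": 0,"rz": 0,"claw": 0.4}]}}

```text
time_s: 16.2
ee_pos: [0.5271, -0.1395, 0.0248]
eef_rot: [3.14, 0.001, 1.678]
force: [-2.8, 0.1, 6.6]
grip_width: 0.066
grip_force: 20.0
```

{"api": "step_arm", "payload": {"plan": [{"dx": 0,"dy": 0,"dz": 0,"rx": 0,"ry": 0,"rz": 0,"claw": 0.2},{"dx": 0,"dy": 0,"dz": 0,"rx": 0,"ry": 0,"rz": 0,"claw": 0.2},{"dx": 0,"dy": 0,"dz": 0,"rx": 0,"ry": 0,"rz": 0,"claw": 0.2},{"dx": 0,"dy": 0,"dz": -0.1,"rx": 0,"ry": 0,"rz": 0,"claw": 0.2},{"dx": 0,"dy": 0,"dz": -0.2,"rx": 0,"ry": 0,"rz": 0,"claw": 0.2},{"dx": 0,"dy": 0,"dz": -0.4,"rx": 0,"ry": 0,"rz": 0,"claw": 0.3},{"dx": 0,"dy": 0,"dz": -0.4,"rx": 0,"ry": 0,"rz": 0,"claw": 0.5},{"dx": 0,"dy": 0,"dz": -0.4,"rx": 0,"ry": 0,"rz": 0,"claw": 0.5},{"dx": 0,"dy": 0,"dz": 0,"rx": 0,"ry": 0,"rz": 0,"claw": 0.5},{"dx": 0,"dy": 0,"dz": 0,"rx": 0,"ry": 0,"rz": 0,"claw": 0.5}]}}

```text
time_s: 17.2
ee_pos: [0.5268, -0.1394, 0.1748]
eef_rot: [3.14, 0.001, 1.678]
force: [-0.2, 0.6, -1.0]
grip_width: 0.0469
grip_force: 0.0
```

```bash
python3 - <<'E'
from h import *
from station import viewer,telemetry
o,p=shot("w7");W,D,c=wcloud(p,T(o))
print(o["time_s"],o["ee_pos"],o["grip_width"])
# bar: points high above cover near estimate, from the wrist and the top camera
m=(W[...,2]>.057)&(W[...,2]<.073)&(np.hypot(W[...,0]-.62,W[...,1]+.03)<.07)&(p["z_map"]>0)
if m.sum()>30: print("wrist bar",m.sum(),cv2.minAreaRect((plane(D,c,.065)[m][:,:2]*1000).astype(np.float32)))
t=viewer.camera("top");pickle.dump(t,open("top2.pkl","wb"));V=cloud(t)
m=(V[...,2]>.056)&(V[...,2]<.075)&(np.hypot(V[...,0]-.62,V[...,1]+.03)<.06)
v=np.argwhere(m)[:,::-1];print("top bar",m.sum(),cv2.minAreaRect((world(t,v,.065)[:,:2]*1000).astype(np.float32)))
a=cv2.resize(t["img"][115:235,220:345,::-1],None,fx=3.2,fy=3.2);b=cv2.resize(p["img"][:,:,::-1],(512,384))[:, 100:500]
cv2.imwrite("pics/both.png",np.hstack([a[:384],b[:384]]))
E
```

```text
17.2 [ 0.52676007 -0.13939604  0.1747632 ] 0.0468864133581572
wrist bar 970 ((619.003173828125, -30.336456298828125), (13.050939559936523, 79.4394760131836), 5.860239028930664)
top bar 67 ((617.5159912109375, -30.037681579589844), (11.087921142578125, 76.17321014404297), 1.1995069980621338)
```

View pics/both.png

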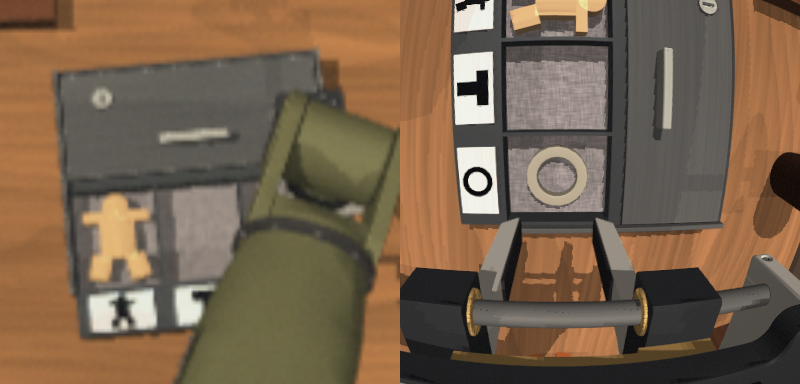

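Meeple and ring both lie flat and centred in the right bays. The pull bar's centre measures (0.619,-0.030). Now to grip it.

{"api": "step_arm", "payload": {"plan": [{"dx": 0.3,"dy": 0.3,"dz": 0,"rx": 0,"ry": 0,"rz": 0,"claw": 0.5},{"dx": 0.34,"dy": 0.36,"dz": 0,"rx": 0,"ry": 0,"rz": 0,"claw": 0.5},{"dx": 0.34,"dy": 0.37,"dz": 0,"rx": 0,"ry": 0,"rz": 0,"claw": 0.5},{"dx": 0,"dy": 0,"dz": 0.3,"rx": 0,"ry": 0,"rz": 0,"claw": 0.5},{"dx": 0,"dy": 0,"dz": 0.3,"rx": 0,"ry": 0,"rz": 0,"claw": 0.5},{"dx": 0,"dy": 0,"dz": 0,"rx": 0,"ry": 0,"rz": 0,"claw": 0.5},{"dx": 0,"dy": 0,"dz": 0,"rx": 0,"ry": 0,"rz": 0,"claw": 0.5},{"dx": 0,"dy": 0,"dz": 0,"rx": 0,"ry": 0,"rz": 0,"claw": 0.5}]}}

```text
time_s: 18.1
ee_pos: [0.619, -0.0314, 0.1154]
eef_rot: [3.14, 0.0, 1.678]
force: [0.6, -0.1, -0.6]
grip_width: 0.047
grip_force: 0.0
```

```bash
python3 - <<'E'
from h import *
from station import telemetry
go(telemetry.get_obs(),(.619,-.0303,.066),1.679)
E
```

```text
rz total -0.001 (rows 0.0), then d(0.1m) [0.011 0.002 0.494]
```

{"api": "step_arm", "payload": {"plan": [{"dx": 0.011,"dy": 0,"dz": 0.2,"rx": 0,"ry": 0,"rz": 0,"claw": 0.5},{"dx": 0,"dy": 0,"dz": 0.2,"rx": 0,"ry": 0,"rz": 0,"claw": 0.5},{"dx": 0,"dy": 0,"dz": 0.09,"rx": 0,"ry": 0,"rz": 0,"claw": 0.5},{"dx": 0,"dy": 0,"dz": 0,"rx": 0,"ry": 0,"rz": 0,"claw": 0.5},{"dx": 0,"dy": 0,"dz": 0,"rx": 0,"ry": 0,"rz": 0,"claw": 0.95},{"dx": 0,"dy": 0,"dz": 0,"rx": 0,"ry": 0,"rz": 0,"claw": 0.95},{"dx": 0,"dy": 0,"dz": 0,"rx": 0,"ry": 0,"rz": 0,"claw": 0.95},{"dx": 0,"dy": 0,"dz": 0,"rx": 0,"ry": 0,"rz": 0,"claw": 0.95},{"dx": 0,"dy": 0,"dz": 0,"rx": 0,"ry": 0,"rz": 0,"claw": 0.95}], "grip_force": 15}}

```text
time_s: 19.0
ee_pos: [0.6187, -0.03, 0.0653]
eef_rot: [3.141, 0.0, 1.678]
force: [1.7, 0.4, 0.2]
grip_width: 0.0105
grip_force: 1.0
```

{"api": "step_arm", "payload": {"plan": [{"dx": 0,"dy": -0.05,"dz": 0,"rx": 0,"ry": 0,"rz": 0,"claw": 0.95},{"dx": 0,"dy": -0.12,"dz": 0,"rx": 0,"ry": 0,"rz": 0,"claw": 0.95},{"dx": 0,"dy": -0.15,"dz": 0,"rx": 0,"ry": 0,"rz": 0,"claw": 0.95},{"dx": 0,"dy": -0.15,"dz": 0,"rx": 0,"ry": 0,"rz": 0,"claw": 0.95},{"dx": 0,"dy": -0.15,"dz": 0,"rx": 0,"ry": 0,"rz": 0,"claw": 0.95},{"dx": 0,"dy": -0.15,"dz": 0,"rx": 0,"ry": 0,"rz": 0,"claw": 0.95},{"dx": 0,"dy": -0.15,"dz": 0,"rx": 0,"ry": 0,"rz": 0,"claw": 0.95},{"dx": 0,"dy": -0.15,"dz": 0,"rx": 0,"ry": 0,"rz": 0,"claw": 0.95},{"dx": 0,"dy": -0.13,"dz": 0,"rx": 0,"ry": 0,"rz": 0,"claw": 0.95},{"dx": 0,"dy": 0,"dz": 0,"rx": 0,"ry": 0,"rz": 0,"claw": 0.95}]}}

```text
time_s: 20.0
ee_pos: [0.4979, -0.0434, 0.0653]
eef_rot: [-3.141, 0.001, 1.678]
force: [-1.4, -4.7, 2.3]
grip_width: 0.0101
grip_force: 15.0
```

{"api": "step_arm", "payload": {"plan": [{"dx": 0,"dy": -0.03,"dz": 0,"rx": 0,"ry": 0,"rz": 0,"claw": 0.95},{"dx": 0,"dy": -0.03,"dz": 0,"rx": 0,"ry": 0,"rz": 0,"claw": 0.95},{"dx": 0,"dy": -0.02,"dz": 0,"rx": 0,"ry": 0,"rz": 0,"claw": 0.95},{"dx": 0,"dy": 0,"dz": 0,"rx": 0,"ry": 0,"rz": 0,"claw": 0.95},{"dx": 0,"dy": 0,"dz": 0,"rx": 0,"ry": 0,"rz": 0,"claw": 0.95}]}}

```text
time_s: 20.5
ee_pos: [0.4917, -0.044, 0.0653]
eef_rot: [3.14, 0.001, 1.678]
force: [2.2, -5.4, 4.1]
grip_width: 0.01
grip_force: 15.0
```

{"api": "step_arm", "payload": {"plan": [{"dx": 0,"dy": -0.015,"dz": 0,"rx": 0,"ry": 0,"rz": 0,"claw": 0.95},{"dx": 0,"dy": -0.01,"dz": 0,"rx": 0,"ry": 0,"rz": 0,"claw": 0.95},{"dx": 0,"dy": 0,"dz": 0,"rx": 0,"ry": 0,"rz": 0,"claw": 0.95},{"dx": 0,"dy": 0,"dz": 0,"rx": 0,"ry": 0,"rz": 0,"claw": 0.95}]}}

```text
time_s: 20.9
ee_pos: [0.4915, -0.0441, 0.0654]
eef_rot: [3.134, 0.001, 1.678]
force: [22.9, -0.4, -12.4]
grip_width: 0.0099
grip_force: 15.0
```

The cover is against its stop: force rose to 23 N with no further travel. Now I release, lift and check.

{"api": "step_arm", "payload": {"plan": [{"dx": 0,"dy": 0,"dz": 0,"rx": 0,"ry": 0,"rz": 0,"claw": 0.6},{"dx": 0,"dy": 0,"dz": 0,"rx": 0,"ry": 0,"rz": 0,"claw": 0.6},{"dx": 0,"dy": 0,"dz": 0,"rx": 0,"ry": 0,"rz": 0,"claw": 0.6},{"dx": 0,"dy": 0,"dz": 0,"rx": 0,"ry": 0,"rz": 0,"claw": 0.6},{"dx": 0,"dy": 0,"dz": -0.1,"rx": 0,"ry": 0,"rz": 0,"claw": 0.6},{"dx": 0,"dy": 0,"dz": -0.3,"rx": 0,"ry": 0,"rz": 0,"claw": 0.6},{"dx": 0,"dy": 0,"dz": -0.4,"rx": 0,"ry": 0,"rz": 0,"claw": 0.6},{"dx": 0,"dy": 0,"dz": -0.4,"rx": 0,"ry": 0,"rz": 0,"claw": 0.6},{"dx": 0,"dy": 0,"dz": 0,"rx": 0,"ry": 0,"rz": 0,"claw": 0.6}]}}

```text
time_s: 21.8
ee_pos: [0.4904, -0.0442, 0.1906]
eef_rot: [3.133, 0.002, 1.678]
force: [1.2, 0.1, -0.1]
grip_width: 0.0374
grip_force: 0.0
```

{"api": "step_arm", "payload": {"plan": [{"dx": -0.4,"dy": 0,"dz": 0,"rx": 0,"ry": 0,"rz": 0,"claw": 0.6},{"dx": -0.4,"dy": 0,"dz": 0,"rx": 0,"ry": 0,"rz": 0,"claw": 0.6},{"dx": -0.4,"dy": 0,"dz": 0,"rx": 0,"ry": 0,"rz": 0,"claw": 0.6},{"dx": -0.4,"dy": 0,"dz": 0,"rx": 0,"ry": 0,"rz": 0,"claw": 0.6},{"dx": -0.3,"dy": 0,"dz": 0,"rx": 0,"ry": 0,"rz": 0,"claw": 0.6},{"dx": 0,"dy": 0,"dz": 0,"rx": 0,"ry": 0,"rz": 0,"claw": 0.6},{"dx": 0,"dy": 0,"dz": 0,"rx": 0,"ry": 0,"rz": 0,"claw": 0.6},{"dx": 0,"dy": 0,"dz": 0,"rx": 0,"ry": 0,"rz": 0,"claw": 0.6}]}}

```text
time_s: 22.6
ee_pos: [0.5088, -0.232, 0.1849]
eef_rot: [-3.141, -0.0, 1.679]
force: [0.0, -0.5, 0.1]
grip_width: 0.0376
grip_force: 0.0
```

```bash
python3 - <<'E'
from h import *
o,p=shot("w8");W,D,c=wcloud(p,T(o));print(o["time_s"],o["ee_pos"],o["force"])
u=np.array([np.cos(.1085),np.sin(.1085)]);v=np.array([-u[1],u[0]]);cc=np.array([.5613,-.0371])
def cx(Q): return (Q[...,:2]-cc)@u,(Q[...,:2]-cc)@v
X,Y=cx(W)
m=(W[...,2]>.057)&(W[...,2]<.073)&(np.abs(Y)<.05)&(np.abs(X)<.12)&(p["z_map"]>0)
x,y=cx(plane(D,c,.065)[m]);print("bar x",np.percentile(x,[3,50,97]),np.percentile(y,[1,99]))
x0,_=cx(np.array([.619,-.0303]));print("start x",x0)
# cover edges: profile of height along case x at several y
for yy in (-.06,.0,.06):
    k=(np.abs(Y-yy)<.006)&(p["z_map"]>0)&(np.abs(X)<.15)
    print(yy,[(int(a*1e3),round(float(np.median(W[k&(np.abs(X-a)<.002)][:,2]))*1 if 0 else float(np.median(W[k&(np.abs(X-a)<.002)][:,2])),3)) for a in np.arange(-.114,-.09,.003) if (k&(np.abs(X-a)<.002)).sum()])
cv2.imwrite("pics/w8.png",p["img"][:,:,::-1])
E
```

```text
22.6 [ 0.5088232  -0.23198507  0.18488648] [ 0.00392696 -0.48909209  0.09735777]
bar x [-0.07499275 -0.07029152 -0.06557166] [-0.04068447 -0.00547135]
start x 0.05809705689780441
-0.06 [(-114, 0.038), (-111, 0.038), (-108, 0.037), (-105, 0.043), (-102, 0.044), (-98, 0.044), (-95, 0.044), (-92, 0.044), (-89, 0.044)]
0.0 [(-114, 0.04), (-111, 0.04), (-108, 0.038), (-105, 0.043), (-102, 0.044), (-98, 0.044), (-95, 0.044), (-92, 0.044), (-89, 0.044)]
0.06 []
```

View pics/w8.png

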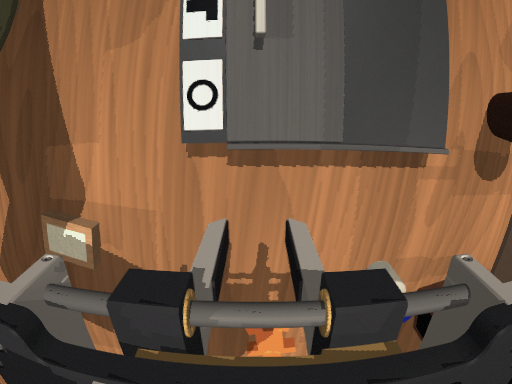

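The picture shows the cover over the bays, its front edge flush against the label ledge at (227,90). That edge measures at case x ≈ -106 mm, which is the shut position, and the robot is clear of everything. Handing in.

```bash
python3 -c "
from station import hand_in
print(hand_in())"
```

```text
the job is handed in; nothing more can be done
None
```

The maple meeple and the silver ring lie flat in their labelled bays, the cover is slid shut against its stop, and the job is handed in at about 22.6 s; no verdict was returned.

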